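# Release the outlet key left latched on the bench power block

### The job

The tools are unplugged for the night, but one outlet of the bench power block is still switched on: its key is latched down, the other three keys are up. Starting at the conduit end of the block, check the row with a fingertip: tap each of the four keys lightly in turn, so that none of them latches or springs up. Then press the one that is latched right down and let go so that it springs up, and finish with all four keys up and the things around the block left alone.

Things in the scene. Friction and masses are not known exactly. Their poses are not given: they have to be found in the camera images.
- block: bench power block screwed to the bench: aluminium housing 110 wide (x), 330 long (y), flat deck 60 high. Origin: centre of its underside. x points from the key side (facing the robot) to the outlet side, y along the row to the conduit end (robot's left; conduit out to y = +230, 45 high); yaw within 0.35. Keys at x = -28, y = +99, +33, -33, -99; behind each a flush round outlet, empty
- key_a: one of four identical push keys; names are in no order along the row. Origin: centre of the key at deck level, 60 above the bench, axes as the block's; it does not move with the cap, so does not tell if the key is down. Grey flat-topped cap 28 x 28 in a black frame 42 x 42 x 2 high. Top of cap above the deck: 15 when up, 9.4 when latched, 6 at the bottom of its travel
- key_b: a key identical to key_a. A key that is up is springy: it yields from about 3 N, is 5 mm down at 6 N, and would latch if pushed more than about 7.3 mm down (7.5 N)
- key_c: a key identical to key_a. The one latched key sits 5.6 mm lower and firm: it does not move below about 6 N; pushed to the bottom of its travel (9 to 10 N) and let go it springs up
- key_d: a key identical to key_a. Which of the four is latched changes from start to start
- maul: leatherworker's maul standing on its white head (60 across, 75 high), wooden handle up to 198; origin: centre of its foot. Stands near the block's end away from the conduit. To be left alone
- dye: small white bottle with black cap, 44 across, 85 high; origin: centre of its foot. Stands beyond the outlet side. To be left alone
- wax: flat round steel tin, 70 across, 28 high; origin: centre of its foot. Lies in front of the key side. To be left alone
- awl: awl lying on the bench in front of the key side, 125 long along its own x (steel tip at +60), 20 high; origin: on the bench below its middle. To be left alone

How it is judged:
On the way, in this order (a step that is already met when the one before it is completed fails the run):
1. a finger touches the first key from the conduit end (((y of key_a in the frame of block between 0.079 and 0.119 m and contact force between the fingers and key_a_cap_c0 above 0.3 N) or (y of key_b in the frame of block between 0.079 and 0.119 m and contact force between the fingers and key_b_cap_c0 above 0.3 N) or (y of key_c in the frame of block between 0.079 and 0.119 m and contact force between the fingers and key_c_cap_c0 above 0.3 N) or (y of key_d in the frame of block between 0.079 and 0.119 m and contact force between the fingers and key_d_cap_c0 above 0.3 N))), for 0.02 s.
2. a finger touches the second key from the conduit end (((y of key_a in the frame of block between 0.013 and 0.053 m and contact force between the fingers and key_a_cap_c0 above 0.3 N) or (y of key_b in the frame of block between 0.013 and 0.053 m and contact force between the fingers and key_b_cap_c0 above 0.3 N) or (y of key_c in the frame of block between 0.013 and 0.053 m and contact force between the fingers and key_c_cap_c0 above 0.3 N) or (y of key_d in the frame of block between 0.013 and 0.053 m and contact force between the fingers and key_d_cap_c0 above 0.3 N))), for 0.02 s.
3. a finger touches the third key from the conduit end (((y of key_a in the frame of block between -0.053 and -0.013 m and contact force between the fingers and key_a_cap_c0 above 0.3 N) or (y of key_b in the frame of block between -0.053 and -0.013 m and contact force between the fingers and key_b_cap_c0 above 0.3 N) or (y of key_c in the frame of block between -0.053 and -0.013 m and contact force between the fingers and key_c_cap_c0 above 0.3 N) or (y of key_d in the frame of block between -0.053 and -0.013 m and contact force between the fingers and key_d_cap_c0 above 0.3 N))), for 0.02 s.
4. a finger touches the last key from the conduit end (((y of key_a in the frame of block between -0.119 and -0.079 m and contact force between the fingers and key_a_cap_c0 above 0.3 N) or (y of key_b in the frame of block between -0.119 and -0.079 m and contact force between the fingers and key_b_cap_c0 above 0.3 N) or (y of key_c in the frame of block between -0.119 and -0.079 m and contact force between the fingers and key_c_cap_c0 above 0.3 N) or (y of key_d in the frame of block between -0.119 and -0.079 m and contact force between the fingers and key_d_cap_c0 above 0.3 N))), for 0.02 s.
5. all four keys are up: the latched one has been released (z of key_a_cap_c0 in the frame of key_a above 0.0035 m and z of key_b_cap_c0 in the frame of key_b above 0.0035 m and z of key_c_cap_c0 in the frame of key_c above 0.0035 m and z of key_d_cap_c0 in the frame of key_d above 0.0035 m), for 0.1 s.
At the end, for the whole second after the job is handed in: all four keys stand up (none more than 1.5 mm below its free height), and the maul, bottle, tin and awl are within 20 mm of where they stood, the maul and bottle upright (all of step 5 and distance of each of maul, dye, wax, awl from where it was at the start of the episode below 0.02 m and angle between each of maul, dye's own z axis and vertical below 0.2 rad); the robot touches nothing.
It fails at once if a key that was up was pushed in more than 7.3 mm, to where it latches (distance of any of key_a_cap_c0, key_b_cap_c0, key_c_cap_c0, key_d_cap_c0 from where it was at the start of the episode above 0.0073 m).
It fails at once if the maul, bottle, tin or awl was moved more than 20 mm, tipped or lifted (not (distance of each of maul, dye, wax, awl from where it was at the start of the episode below 0.02 m) or angle between any of maul, dye's own z axis and vertical above 0.4 rad).
It also fails if it takes over 42 s, if anything falls off the work surface, if the arm or the gripper's body presses on something with over 40 N, if the wrist force passes 120 N, or if a joint passes its speed limit or range.

### The arm

A 7-joint arm with a two-finger parallel gripper is mounted at the origin on the work surface. World frame = base frame: x ahead of the robot, y to its left, z up, the work surface at z = 0. Lengths are in m, angles in rad, forces in N, time in s.
With the tool pointing down it reaches from about 0.425 to 0.875 m from the base axis. Payload 4.7 kg.
Tool frame: the origin (TCP) lies between the finger pads; the fingertips stand 11 mm ahead of it and the grasp point (between the pads) lies 8 mm behind it; z points along the fingers, y is the direction in which the jaws open and shut (so a half turn about z gives the same grasp; the last joint's range is limited). The gripper opens to 87 mm and grips with 3 to 60 N. Pads are 19 mm wide; open, the fingers measure 117 mm over their backs; the gripper's body (75 mm by 190 mm) begins 51 mm behind the grasp point.
Start: joints at [-1.168, 0.321, -0.07, 1.45, 0.023, 1.371, -0.057], TCP at [0.246, 0.601, 0.234] pointing down, gripper open.
Joint ranges: [-2.86, 2.86], [-0.3, 2.09], [-1.38, 1.24], [0.06, 2.45], [-1.56, 4.7], [0.09, 2.05], [-2.69, 2.69]. Speed limits (rad/s): [2.57, 2.57, 3.14, 3.14, 3.14, 3.14, 3.14].

### API

Orientations are given as a rotation vector (axis times angle).
In Python, from bench import ctrl gives the robot as it stands.
- The arm moves only by the tool servo_tool, never from a script. Its argument "series" is a list of rows, each an object with "travel": the shift along the tool's x, y, z in m, a list of three; "angular": the turn, a rotation vector about the tool's x, y, z in rad, a list of three. A call has 1 to 5 rows; each row shifts and turns the commanded pose from where the row before left it, along the tool's axes as they then stand; what a row does not reach is not made up. A row lasts 1/10 s, in which the tool goes at most 50 mm and 8.59 degrees, less where a joint would pass 70% of its speed; a pose out of reach is approached as far as the arm can. A call with a gripper value outside its range is refused whole. "claw" is the finger opening in m, from 0 to 0.087, set as the call begins (left out, the last holds). The fingers move at their own pace and stop on an object; "squeeze" is the grip in N (left out, the last holds). Time passes only in rows, so rows that do not move let the fingers close. It gives the time, the measured TCP pose, the force and the opening at its end, in the units of the state.
- ctrl.get_state(): the state, without advancing time (a new reading comes with each control period).
- ctrl.get_image(name): name is "scene" or "top" or "wrist"; returns the picture (384x512x3 uint8, red, green, blue); there is no depth.
- ctrl.calibration(name): a dict with "fx", "fy", "cx", "cy" (pixels), "rvec" (rotation vector, rad) and "tvec" (3), from world to camera coordinates, as OpenCV has them. Camera axes: x right, y down, z forward; pixel columns grow to the right and rows downward; lengths in m; the calibration is good to about 2 mm. A picture is of the moment at which its call begins: read the wrist's pose just before it. calibration takes no time and is no camera call; for the wrist camera it gives the pose at the moment of the call.
- ctrl.close_job(): hands the job in, once; it reports no verdict.
The state is a dict: "time": time; "joint_positions": joint angles; "qd": joint speeds; "joint_torque": joint torques, N m; "position": TCP position; "tool_rot": TCP orientation; "ft_force": force on the tool from outside, world axes, zero at the start; "torque": the same for the moment, N m; "grip_width": opening from 0.0 (shut) to 1.0 (fully open).
Only numpy, scipy, OpenCV 4.12 (cv2) and the standard library are available. Lean on these libraries where they do the work, as an engineer would, in place of code of your own. Each camera call takes 0.05 s, during which the arm holds its last target.

## Working session

There is one attempt and no reset: what is moved stays moved. The work goes in short steps, Python scripts to look and compute and a tool call to move; the robot and the scene stay as the last step left them, time stands still between calls to the robot, and variables do not carry over. Pictures are saved under pics/ and viewed, and the job is handed in when it is done.

Besides the shell and the picture viewer there is one more tool, called after "Call:" in YAML: its name, and indented under it one key for each argument. servo_tool: Moves the arm, as the interface text tells. Its arguments: {"type":"object","properties":{"series":{"type":"array","items":{"type":"object","properties":{"travel":{"type":"array","items":{"type":"number"}},"angular":{"type":"array","items":{"type":"number"}}}}},"claw":{"type":"number"},"squeeze":{"type":"number"}},"required":["series"]}

```bash
ls; mkdir -p pics; python3 - <<'E'
from bench import ctrl
import cv2
print(ctrl.get_state())
for n in ("scene","top"):
    im=ctrl.get_image(n); cv2.imwrite(f"pics/{n}0.png",im[:,:,::-1]); print(n,ctrl.calibration(n))
print(ctrl.calibration("wrist"))
E
```

```text
pics
{'time': 0.0, 'joint_positions': array([-1.16791912,  0.32184207, -0.07009735,  1.45165946,  0.02261709,
        1.37079305, -0.0568741 ]), 'qd': array([ 5.88859216e-04, -4.91384576e-05, -4.95250519e-04,  8.27383045e-05,
        1.16085196e-03,  1.49721649e-03,  4.64810331e-04]), 'joint_torque': array([-9.02982538e-04, -4.91270900e+01, -4.04385868e-01, -3.12528098e+01,
       -6.38859300e-02,  4.36129177e-02,  1.76507710e-04]), 'position': array([0.2462314 , 0.60098862, 0.23245701]), 'tool_rot': array([-6.06690088e-01, -3.08218764e+00,  2.97899965e-03]), 'ft_force': array([-0.305967  , -0.75047551,  0.57677526]), 'torque': array([ 0.00955567,  0.02886321, -0.01026035]), 'grip_width': 1.0023629065607746}
scene {'fx': 486.1410458361008, 'fy': 486.1410458361008, 'cx': 254.16476524745323, 'cy': 190.56784433637344, 'rvec': array([ 1.24963045,  2.53453668, -0.68187845]), 'tvec': array([ 0.34826472, -0.3324289 ,  1.25925629])}
top {'fx': 348.7526152502123, 'fy': 348.7526152502123, 'cx': 253.46055479749734, 'cy': 194.45504661809346, 'rvec': array([ 2.18816804, -2.15465237,  0.10236184]), 'tvec': array([-0.02523171,  0.55304167,  0.6717826 ])}
{'fx': 289.28416029265344, 'fy': 289.28416029265344, 'cx': 255.9899067199053, 'cy': 189.25625189813837, 'rvec': array([-2.39864504, -1.61352192, -0.23289245]), 'tvec': array([-0.64915526, -0.03661466,  0.39199598])}
```

View pics/scene0.png

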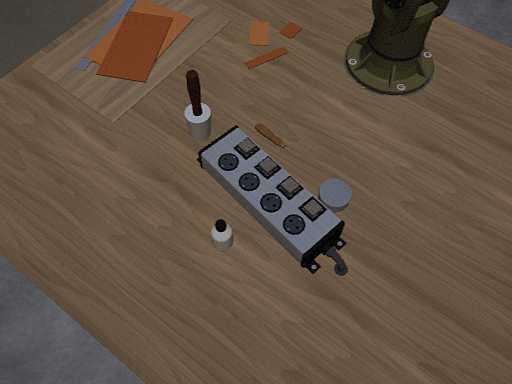

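View pics/top0.png

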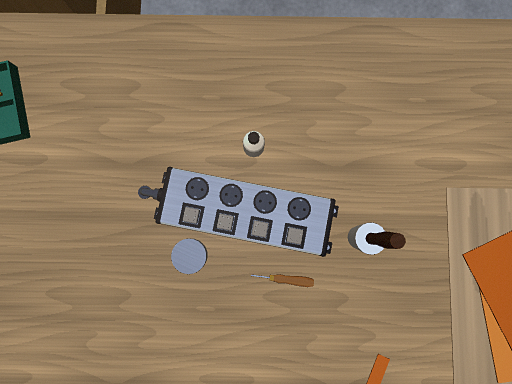

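The scene view shows the block mid-bench. In the top view the keys are near (191,215), (226,222), (260,229) and (294,236), with the conduit at the left (150,192). The maul is at (370,238), the tin at (189,256), the awl at (285,280) and the bottle at (254,143). Next I'll enlarge.

```bash
python3 - <<'E'
import cv2
a=cv2.imread("pics/top0.png")[160:265,140:345]; cv2.imwrite("pics/topc.png",cv2.resize(a,None,fx=3.9,fy=3.9,interpolation=cv2.INTER_CUBIC))
a=cv2.imread("pics/scene0.png")[120:280,190:360]; cv2.imwrite("pics/scenec.png",cv2.resize(a,None,fx=3.7,fy=3.7,interpolation=cv2.INTER_CUBIC))
E
```

```text
(no output)
```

View pics/topc.png

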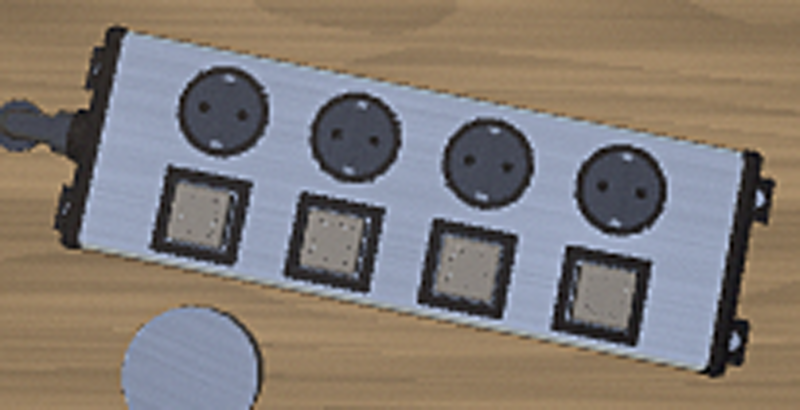

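View pics/scenec.png

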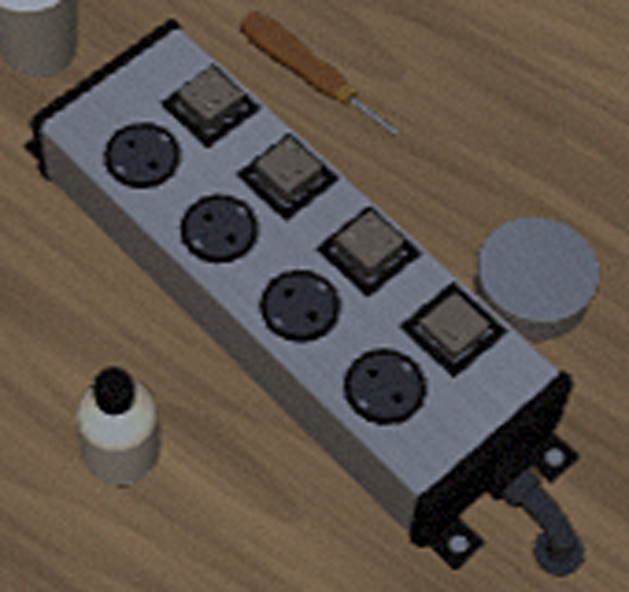

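```bash
cat > h.py <<'E'
import numpy as np, cv2
from scipy.spatial.transform import Rotation as Ro
from bench import ctrl
def ray(n,px,z):
    c=ctrl.calibration(n); K=np.array([[c['fx'],0,c['cx']],[0,c['fy'],c['cy']],[0,0,1]])
    R=cv2.Rodrigues(c['rvec'])[0]; C=-R.T@c['tvec']
    d=(R.T@np.linalg.solve(K,np.c_[np.atleast_2d(px),np.ones(len(np.atleast_2d(px)))].T)).T
    return C+d*((z-C[2])/d[:,2])[:,None]
def proj(n,P):
    c=ctrl.calibration(n); K=np.array([[c['fx'],0,c['cx']],[0,c['fy'],c['cy']],[0,0,1]])
    return cv2.projectPoints(np.array(P,float),c['rvec'],c['tvec'],K,None)[0][:,0]
def fit(L,W):
    # 2D rigid
    a=L-L.mean(0);b=W-W.mean(0)
    th=np.arctan2((a[:,0]*b[:,1]-a[:,1]*b[:,0]).sum(),(a*b).sum())
    R=np.array([[np.cos(th),-np.sin(th)],[np.sin(th),np.cos(th)]])
    return th,W.mean(0)-R@L.mean(0),R
E
python3 - <<'E'
from h import *
tp=lambda p:(np.array(p)+.5)/3.9-.5+[140,160]
sp=lambda p:(np.array(p)+.5)/3.7-.5+[190,120]
# top: frame corners per key (TL,TR,BR,BL) in crop
top=[[(170,167),(252,180),(238,265),(150,249)],[(303,192),(384,206),(369,291),(284,276)],[(436,218),(518,233),(503,319),(417,303)],[(570,246),(652,260),(637,346),(551,329)]]
sc=[[(457,282),(507,326),(456,375),(402,325)],[(372,205),(420,250),(369,294),(319,246)],[(289,133),(337,176),(288,218),(239,173)],[(212,64),(260,104),(210,147),(163,103)]]
L=np.array([(-28,y) for y in (99,33,-33,-99)])/1000.
for n,f,pts in(("top",tp,top),("scene",sp,sc)):
    W=np.array([ray(n,f(k),.062).mean(0)[:2] for k in pts])
    th,t,R=fit(L,W); print(n,th,t); print(W.round(4)); print((W-(L@R.T+t)).round(4))
    np.save(n+".npy",W)
print("maul",ray("top",[[370,238]],.075),"dye",ray("top",[[254,138]],.085),"wax",ray("top",[[189,256]],.028),"awl",ray("top",[[248,275],[314,281]],.01))
E
```

```text
top -0.18128654844694375 [ 0.51943751 -0.00236003]
[[ 0.5096  0.0996]
 [ 0.498   0.0351]
 [ 0.486  -0.0296]
 [ 0.474  -0.0943]]
[[-0.0002 -0.0005]
 [ 0.0001 -0.    ]
 [ 0.      0.0001]
 [ 0.      0.0003]]
scene -0.17835762270318947 [ 0.51698433 -0.00543915]
[[ 0.5071  0.097 ]
 [ 0.4951  0.0319]
 [ 0.4837 -0.0331]
 [ 0.4718 -0.0977]]
[[ 0.0001  0.0001]
 [-0.0002 -0.0001]
 [ 0.0001 -0.0001]
 [-0.      0.0002]]
maul [[ 0.47152201 -0.23246096  0.075     ]] dye [[ 0.6533974  -0.01620362  0.085     ]] wax [[0.42979313 0.1080743  0.028     ]] awl [[ 0.39253689 -0.00821565  0.01      ]
 [ 0.38279575 -0.14051984  0.01      ]]
```

```bash
python3 - <<'E'
from h import *
for n,o in(("top",(140,160,3.9)),("scene",(190,120,3.7))):
    W=np.load(n+".npy"); a=cv2.imread({"top":"pics/topc.png","scene":"pics/scenec.png"}[n])
    th=-.18; R=np.array([[np.cos(th),-np.sin(th)],[np.sin(th),np.cos(th)]])
    for w in W:
        for h,col in((.075,(0,255,0)),(.0694,(0,0,255))):
            q=w+np.array([(-14,-14),(14,-14),(14,14),(-14,14)])/1000@R.T
            p=(proj(n,np.c_[q,np.full(4,h)])-o[:2]+.5)*o[2]-.5
            cv2.polylines(a,[p.round().astype(int)],True,col,1)
    cv2.imwrite(f"pics/{n}_ov.png",a)
E
```

```text
(no output)
```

View pics/scene_ov.png

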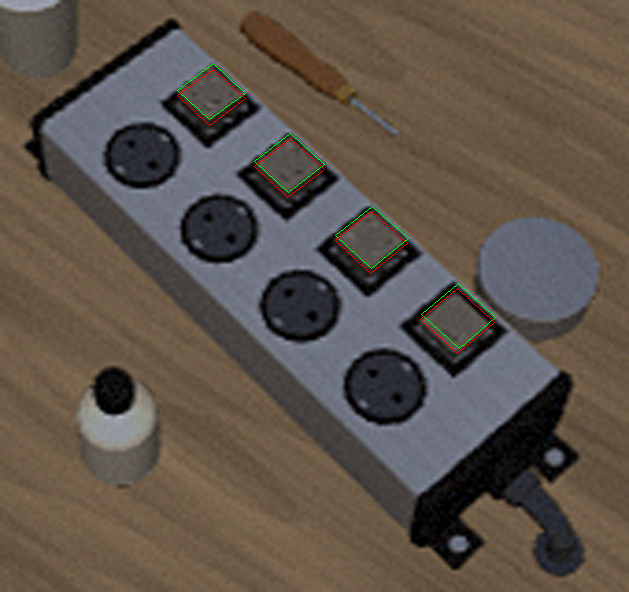

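Call:
servo_tool:
  series:
    - {"angular":[0,0,0.136]}
    - {"angular":[0,0,0.136]}
    - {"angular":[0,0,0.136]}
    - {"angular":[0,0,0.136]}
    - {"angular":[0,0,0.136]}
  claw: 0

```text
$.series[0]: bad value
```

The overlay puts the caps of keys 2–4 on the green (up) outlines. Key 1, nearest the conduit at crop (457,318), sits lower, on the red one. I'll confirm this by feel. The refused row probably needs both fields.

Call:
servo_tool:
  series:
    - {"travel":[0,0,0],"angular":[0,0,0.136]}
    - {"travel":[0,0,0],"angular":[0,0,0.136]}
    - {"travel":[0,0,0],"angular":[0,0,0.136]}
    - {"travel":[0,0,0],"angular":[0,0,0.136]}
    - {"travel":[0,0,0],"angular":[0,0,0.136]}
  claw: 0

```text
time: 0.6
position: [0.2463, 0.6012, 0.2329]
tool_rot: [1.607, 2.699, -0.002]
ft_force: [-0.2, -0.0, -0.2]
grip_width: 0.632
```

Call:
servo_tool:
  series:
    - {"travel":[0,0,0],"angular":[0,0,0.136]}
    - {"travel":[0,0,0],"angular":[0,0,0.136]}
    - {"travel":[0,0,0],"angular":[0,0,0.136]}
    - {"travel":[0,0,0],"angular":[0,0,0.136]}
    - {"travel":[0,0,0],"angular":[0,0,0.136]}

```text
time: 1.1
position: [0.2463, 0.6012, 0.2329]
tool_rot: [2.415, 2.008, -0.001]
ft_force: [0.5, -1.3, 0.7]
grip_width: 0.172
```

```bash
cat >> h.py <<'E'
def keys():
    return (np.load("top.npy")+np.load("scene.npy"))/2
def tool_to(P):
    s=ctrl.get_state(); R=Ro.from_rotvec(s['tool_rot']); return R.inv().apply(np.array(P)-s['position'])
def show():
    s=ctrl.get_state(); R=Ro.from_rotvec(s['tool_rot']).as_matrix()
    print("t",s['time'],"p",s['position'].round(4),"F",s['ft_force'].round(2),"w",round(s['grip_width'],3)); print("R",R.round(4).tolist(),"tip",(s['position']+R[:,2]*.011).round(4))
E
python3 - <<'E'
from h import *
show()
for k in keys(): print(k.round(4), tool_to([*k,.13]).round(4))
E
```

```text
t 1.1 p [0.2463 0.6012 0.2329] F [ 0.51 -1.32  0.72] w 0.172
R [[0.1825, 0.9832, -0.0003], [0.9832, -0.1825, -0.0011], [-0.0011, -0.0001, -1.0]] tip [0.2463 0.6012 0.2219]
[0.5083 0.0983] [-0.4465  0.3494  0.1034]
[0.4966 0.0335] [-0.5124  0.3497  0.1035]
[ 0.4848 -0.0314] [-0.5783  0.35    0.1035]
[ 0.4729 -0.096 ] [-0.644   0.3501  0.1036]
```

Call:
servo_tool:
  series:
    - {"travel":[-0.037,0.029,0],"angular":[0,0,0]}
    - {"travel":[-0.037,0.029,0],"angular":[0,0,0]}
    - {"travel":[-0.037,0.029,0],"angular":[0,0,0]}
    - {"travel":[-0.037,0.029,0],"angular":[0,0,0]}
    - {"travel":[-0.037,0.029,0],"angular":[0,0,0]}

```text
time: 1.6
position: [0.3569, 0.3917, 0.2332]
tool_rot: [2.41, 2.015, -0.001]
ft_force: [0.8, 0.8, -0.3]
grip_width: 0.006
```

Call:
servo_tool:
  series:
    - {"travel":[-0.037,0.029,0],"angular":[0,0,0]}
    - {"travel":[-0.037,0.029,0],"angular":[0,0,0]}
    - {"travel":[-0.037,0.029,0],"angular":[0,0,0]}
    - {"travel":[-0.037,0.029,0],"angular":[0,0,0]}
    - {"travel":[-0.037,0.029,0],"angular":[0,0,0]}

```text
time: 2.1
position: [0.4667, 0.1841, 0.2334]
tool_rot: [-2.41, -2.015, -0.0]
ft_force: [0.4, 1.0, 0.8]
grip_width: 0.002
```

Call:
servo_tool:
  series:
    - {"travel":[-0.037,0.029,0.02],"angular":[0,0,0]}
    - {"travel":[-0.037,0.029,0.03],"angular":[0,0,0]}
    - {"travel":[0,0,0.03],"angular":[0,0,0]}
    - {"travel":[0,0,0.02],"angular":[0,0,0]}
    - {"travel":[0,0,0],"angular":[0,0,0]}

```text
time: 2.6
position: [0.5051, 0.107, 0.1339]
tool_rot: [-2.41, -2.013, 0.01]
ft_force: [-0.4, -0.4, -0.4]
grip_width: -0.002
```

```bash
python3 - <<'E'
from h import *
show()
for k in keys(): print(k.round(4), tool_to([*k,.075+.011]).round(4))
im=ctrl.get_image("wrist"); cv2.imwrite("pics/w1.png",im[:,:,::-1])
im=ctrl.get_image("scene"); cv2.imwrite("pics/s1.png",cv2.resize(im[80:300,150:400,::-1],None,fx=2.7,fy=2.7,interpolation=cv2.INTER_CUBIC))
E
```

```text
t 2.6 p [0.5051 0.107  0.1339] F [-0.4  -0.38 -0.41] w -0.002
R [[0.1779, 0.984, -0.0061], [0.984, -0.178, -0.0026], [-0.0037, -0.0055, -1.0]] tip [0.505  0.107  0.1229]
[0.5083 0.0983] [-0.0078  0.005   0.0479]
[0.4966 0.0335] [-0.0736  0.0049  0.0482]
[ 0.4848 -0.0314] [-0.1396  0.005   0.0484]
[ 0.4729 -0.096 ] [-0.2053  0.0048  0.0487]
```

View pics/w1.png

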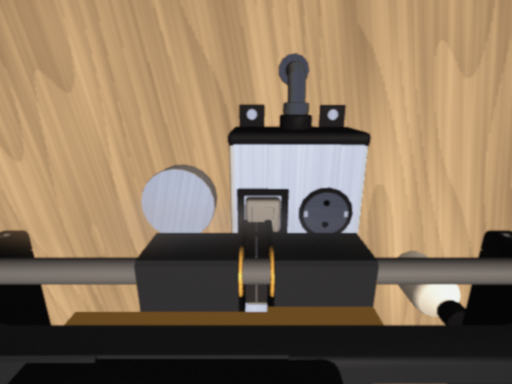

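View pics/s1.png

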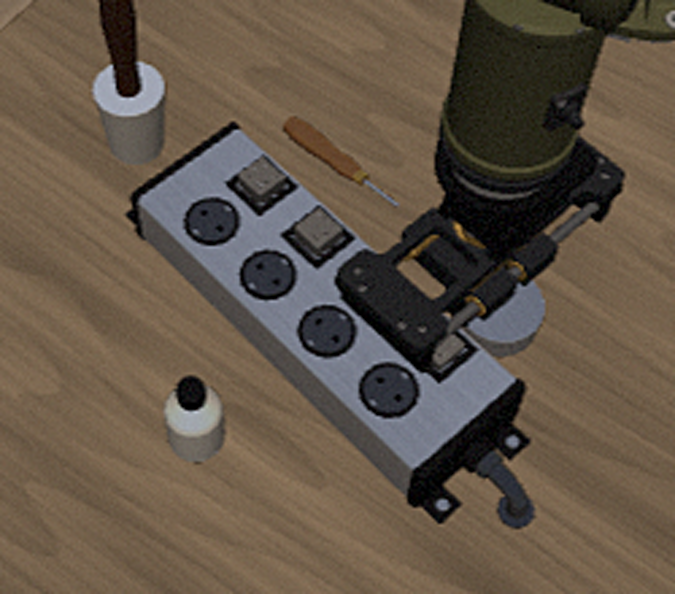

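Call:
servo_tool:
  series:
    - {"travel":[-0.008,0.005,0.015],"angular":[0,0,0]}
    - {"travel":[0,0,0.015],"angular":[0,0,0]}
    - {"travel":[0,0,0.006],"angular":[0,0,0]}
    - {"travel":[0,0,0],"angular":[0,0,0]}
    - {"travel":[0,0,0],"angular":[0,0,0]}

```text
time: 3.2
position: [0.5118, 0.0999, 0.1022]
tool_rot: [2.409, 2.016, 0.003]
ft_force: [-0.1, 1.0, 0.5]
grip_width: 0.001
```

```bash
python3 - <<'E'
from h import *
show()
for k in keys(): print(k.round(4), tool_to([*k,.075+.011]).round(4))
im=ctrl.get_image("wrist"); cv2.imwrite("pics/w2.png",cv2.resize(im[100:320,150:400,::-1],None,fx=2.7,fy=2.7,interpolation=cv2.INTER_CUBIC))
E
```

```text
t 3.2 p [0.5118 0.0999 0.1022] F [-0.11  1.    0.48] w 0.001
R [[0.1764, 0.9843, 0.0016], [0.9843, -0.1764, 0.0008], [0.001, 0.0014, -1.0]] tip [0.5118 0.0999 0.0912]
[0.5083 0.0983] [-0.0022 -0.0031  0.0162]
[0.4966 0.0335] [-0.0681 -0.0033  0.0161]
[ 0.4848 -0.0314] [-0.134  -0.0034  0.0161]
[ 0.4729 -0.096 ] [-0.1997 -0.0037  0.016 ]
```

View pics/w2.png

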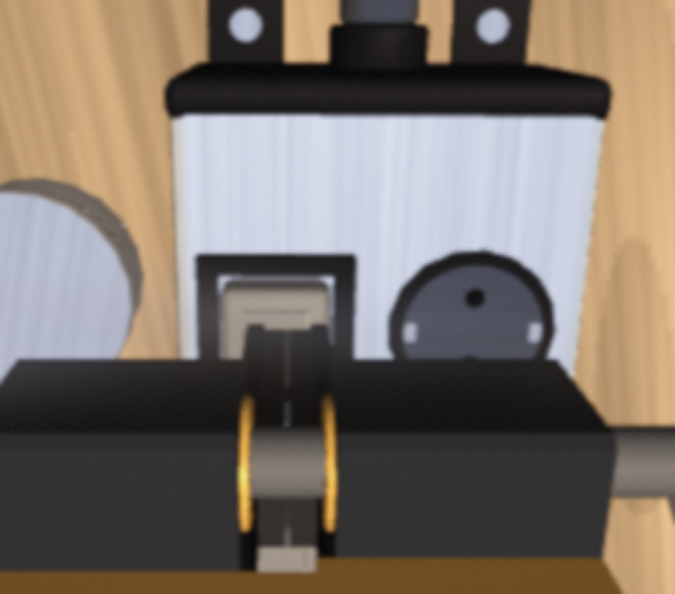

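Call:
servo_tool:
  series:
    - {"travel":[-0.002,-0.003,0.005],"angular":[0,0,0]}
    - {"travel":[0,0,0.005],"angular":[0,0,0]}
    - {"travel":[0,0,0.002],"angular":[0,0,0]}
    - {"travel":[0,0,0],"angular":[0,0,0]}

```text
time: 3.65
position: [0.5074, 0.0978, 0.0886]
tool_rot: [-2.41, -2.015, 0.001]
ft_force: [0.1, -0.4, 0.3]
grip_width: -0.002
```

Call:
servo_tool:
  series:
    - {"travel":[0,0,0.001],"angular":[0,0,0]}
    - {"travel":[0,0,0],"angular":[0,0,0]}

```text
time: 3.85
position: [0.5078, 0.0979, 0.0881]
tool_rot: [2.41, 2.015, 0.0]
ft_force: [1.4, -0.1, -0.1]
grip_width: 0.005
```

Call:
servo_tool:
  series:
    - {"travel":[0,0,0.001],"angular":[0,0,0]}
    - {"travel":[0,0,0],"angular":[0,0,0]}

```text
time: 4.05
position: [0.5078, 0.0979, 0.0871]
tool_rot: [-2.41, -2.015, -0.0]
ft_force: [0.0, -0.9, 0.1]
grip_width: 0.006
```

Call:
servo_tool:
  series:
    - {"travel":[0,0,0.001],"angular":[0,0,0]}
    - {"travel":[0,0,0],"angular":[0,0,0]}

```text
time: 4.25
position: [0.5077, 0.0979, 0.086]
tool_rot: [-2.41, -2.015, 0.0]
ft_force: [1.4, -0.2, -0.3]
grip_width: 0.002
```

Tip at 0.075 with no contact yet, so I'll continue in 1 mm steps.

Call:
servo_tool:
  series:
    - {"travel":[0,0,0.001],"angular":[0,0,0]}
    - {"travel":[0,0,0],"angular":[0,0,0]}

```text
time: 4.45
position: [0.5077, 0.0979, 0.085]
tool_rot: [-2.41, -2.015, 0.0]
ft_force: [-0.7, 0.7, 0.1]
grip_width: 0.006
```

Call:
servo_tool:
  series:
    - {"travel":[0,0,0.001],"angular":[0,0,0]}
    - {"travel":[0,0,0],"angular":[0,0,0]}

```text
time: 4.65
position: [0.5077, 0.0979, 0.084]
tool_rot: [-2.41, -2.015, 0.0]
ft_force: [-0.1, -0.1, 0.5]
grip_width: 0.001
```

Call:
servo_tool:
  series:
    - {"travel":[0,0,0.001],"angular":[0,0,0]}
    - {"travel":[0,0,0],"angular":[0,0,0]}

```text
time: 4.85
position: [0.5077, 0.0978, 0.083]
tool_rot: [-2.41, -2.015, 0.0]
ft_force: [0.3, -0.7, 0.3]
grip_width: 0.005
```

Call:
servo_tool:
  series:
    - {"travel":[0,0,0.001],"angular":[0,0,0]}
    - {"travel":[0,0,0],"angular":[0,0,0]}

```text
time: 5.05
position: [0.5077, 0.0979, 0.082]
tool_rot: [-2.41, -2.015, 0.0]
ft_force: [-1.2, -0.9, -0.1]
grip_width: 0.004
```

Call:
servo_tool:
  series:
    - {"travel":[0,0,0.001],"angular":[0,0,0]}
    - {"travel":[0,0,0],"angular":[0,0,0]}

```text
time: 5.25
position: [0.5078, 0.0979, 0.081]
tool_rot: [2.41, 2.015, 0.0]
ft_force: [-0.3, -0.7, 0.1]
grip_width: 0.003
```

Call:
servo_tool:
  series:
    - {"travel":[0,0,0.0007],"angular":[0,0,0]}
    - {"travel":[0,0,0],"angular":[0,0,0]}

```text
time: 5.45
position: [0.5078, 0.0979, 0.0809]
tool_rot: [-2.41, -2.015, -0.0]
ft_force: [-2.3, -0.0, 4.6]
grip_width: 0.005
```

Firm contact at tip z ≈ 0.070 with 4.6 N, so key 1 is the latched one and stays latched for now. Next is key 2.

Call:
servo_tool:
  series:
    - {"travel":[0,0,-0.01],"angular":[0,0,0]}
    - {"travel":[0,0,-0.014],"angular":[0,0,0]}
    - {"travel":[-0.03,0,0],"angular":[0,0,0]}
    - {"travel":[-0.036,0,0],"angular":[0,0,0]}
    - {"travel":[0,0,0],"angular":[0,0,0]}

```text
time: 5.95
position: [0.496, 0.0278, 0.1057]
tool_rot: [2.416, 2.006, 0.0]
ft_force: [-0.4, -0.1, 0.0]
grip_width: 0.006
```

Call:
servo_tool:
  series:
    - {"travel":[0,0,0.01],"angular":[0,0,0]}
    - {"travel":[0,0,0.004],"angular":[0,0,0]}
    - {"travel":[0,0,0],"angular":[0,0,0]}
    - {"travel":[0,0,0],"angular":[0,0,0]}

```text
time: 6.35
position: [0.496, 0.0338, 0.0901]
tool_rot: [-2.408, -2.017, 0.001]
ft_force: [0.1, 0.1, 1.3]
grip_width: 0.005
```

```bash
python3 - <<'E'
from h import *
show()
for k in keys(): print(k.round(4), tool_to([*k,.075+.011]).round(4))
E
```

```text
t 6.35 p [0.496  0.0338 0.0901] F [0.09 0.13 1.28] w 0.005
R [[0.1755, 0.9845, -0.0006], [0.9845, -0.1755, -0.0003], [-0.0004, -0.0006, -1.0]] tip [0.496  0.0337 0.0791]
[0.5083 0.0983] [0.0657 0.0008 0.0041]
[0.4966 0.0335] [-0.0001  0.0006  0.0041]
[ 0.4848 -0.0314] [-0.0661  0.0005  0.0041]
[ 0.4729 -0.096 ] [-1.318e-01  1.000e-04  4.200e-03]
```

Call:
servo_tool:
  series:
    - {"travel":[0,0,0.002],"angular":[0,0,0]}
    - {"travel":[0,0,0],"angular":[0,0,0]}

```text
time: 6.55
position: [0.4961, 0.0332, 0.0882]
tool_rot: [-2.409, -2.016, 0.0]
ft_force: [-0.0, 0.1, -0.2]
grip_width: 0.002
```

Call:
servo_tool:
  series:
    - {"travel":[0,0,0.001],"angular":[0,0,0]}
    - {"travel":[0,0,0],"angular":[0,0,0]}

```text
time: 6.75
position: [0.4961, 0.033, 0.0873]
tool_rot: [-2.41, -2.015, -0.0]
ft_force: [0.3, 0.3, -1.1]
grip_width: 0.005
```

Call:
servo_tool:
  series:
    - {"travel":[0,0,0.001],"angular":[0,0,0]}
    - {"travel":[0,0,0],"angular":[0,0,0]}

```text
time: 6.95
position: [0.4962, 0.0329, 0.0865]
tool_rot: [2.41, 2.015, 0.0]
ft_force: [-0.6, 0.3, 0.9]
grip_width: 0.011
```

Call:
servo_tool:
  series:
    - {"travel":[0,0,0.001],"angular":[0,0,0]}
    - {"travel":[0,0,0],"angular":[0,0,0]}

```text
time: 7.15
position: [0.4962, 0.0329, 0.0856]
tool_rot: [2.41, 2.015, 0.0]
ft_force: [-1.1, -0.0, 3.5]
grip_width: 0.005
```

Call:
servo_tool:
  series:
    - {"travel":[0,0,0.001],"angular":[0,0,0]}
    - {"travel":[0,0,0],"angular":[0,0,0]}

```text
time: 7.35
position: [0.4962, 0.0329, 0.0845]
tool_rot: [2.41, 2.015, 0.001]
ft_force: [-1.1, 0.3, 4.0]
grip_width: 0.003
```

Key 2 gives contact at up height and yields softly at about 4 N, so it is up. Next is key 3.

Call:
servo_tool:
  series:
    - {"travel":[0,0,-0.01],"angular":[0,0,0]}
    - {"travel":[0,0,-0.01],"angular":[0,0,0]}
    - {"travel":[-0.03,0,0],"angular":[0,0,0]}
    - {"travel":[-0.036,0,0],"angular":[0,0,0]}
    - {"travel":[0,0,0],"angular":[0,0,0]}

```text
time: 7.85
position: [0.4838, -0.0371, 0.1053]
tool_rot: [2.416, 2.006, -0.0]
ft_force: [-0.4, 0.1, 0.1]
grip_width: 0.006
```

Call:
servo_tool:
  series:
    - {"travel":[0,0,0.01],"angular":[0,0,0]}
    - {"travel":[0,0,0.006],"angular":[0,0,0]}
    - {"travel":[0,0,0],"angular":[0,0,0]}
    - {"travel":[0,0,0],"angular":[0,0,0]}

```text
time: 8.25
position: [0.4842, -0.0312, 0.088]
tool_rot: [-2.408, -2.017, 0.001]
ft_force: [0.3, 0.1, 0.8]
grip_width: 0.004
```

```bash
python3 - <<'E'
from h import *
show()
for k in keys(): print(k.round(4), tool_to([*k,.075+.011]).round(4))
E
```

```text
t 8.25 p [ 0.4842 -0.0312  0.088 ] F [0.32 0.11 0.83] w 0.004
R [[0.1755, 0.9845, -0.0009], [0.9845, -0.1755, -0.0003], [-0.0005, -0.0009, -1.0]] tip [ 0.4842 -0.0312  0.077 ]
[0.5083 0.0983] [0.1317 0.001  0.0019]
[0.4966 0.0335] [0.0659 0.0008 0.0019]
[ 0.4848 -0.0314] [-0.      0.0006  0.002 ]
[ 0.4729 -0.096 ] [-0.0658  0.0003  0.002 ]
```

Call:
servo_tool:
  series:
    - {"travel":[0,0,0.0015],"angular":[0,0,0]}
    - {"travel":[0,0,0],"angular":[0,0,0]}

```text
time: 8.45
position: [0.4845, -0.0317, 0.0868]
tool_rot: [-2.409, -2.016, 0.0]
ft_force: [-1.2, 0.4, 0.3]
grip_width: 0.002
```

Call:
servo_tool:
  series:
    - {"travel":[0,0,0.001],"angular":[0,0,0]}
    - {"travel":[0,0,0],"angular":[0,0,0]}

```text
time: 8.65
position: [0.4846, -0.0319, 0.0862]
tool_rot: [-2.41, -2.015, -0.001]
ft_force: [-0.9, 0.6, 3.0]
grip_width: 0.005
```

Call:
servo_tool:
  series:
    - {"travel":[0,0,0.001],"angular":[0,0,0]}
    - {"travel":[0,0,0],"angular":[0,0,0]}

```text
time: 8.85
position: [0.4847, -0.0318, 0.0851]
tool_rot: [2.41, 2.015, 0.001]
ft_force: [0.1, 0.7, 3.0]
grip_width: 0.009
```

Key 3 is springy at about 3 N, so it is up. Next is key 4.

Call:
servo_tool:
  series:
    - {"travel":[0,0,-0.01],"angular":[0,0,0]}
    - {"travel":[0,0,-0.01],"angular":[0,0,0]}
    - {"travel":[-0.03,0,0],"angular":[0,0,0]}
    - {"travel":[-0.036,0,0],"angular":[0,0,0]}
    - {"travel":[0,0,0],"angular":[0,0,0]}

```text
time: 9.35
position: [0.4721, -0.1021, 0.106]
tool_rot: [2.415, 2.005, -0.0]
ft_force: [-0.4, 0.6, 0.5]
grip_width: 0.004
```

Call:
servo_tool:
  series:
    - {"travel":[0,0,0.01],"angular":[0,0,0]}
    - {"travel":[0,0,0.006],"angular":[0,0,0]}
    - {"travel":[0,0,0],"angular":[0,0,0]}
    - {"travel":[0,0,0],"angular":[0,0,0]}

```text
time: 9.75
position: [0.4726, -0.0962, 0.0885]
tool_rot: [-2.408, -2.017, 0.001]
ft_force: [-0.0, -0.5, -0.7]
grip_width: 0.002
```

```bash
python3 - <<'E'
from h import *
show()
for k in keys(): print(k.round(4), tool_to([*k,.075+.011]).round(4))
E
```

```text
t 9.75 p [ 0.4726 -0.0962  0.0885] F [-0.03 -0.46 -0.67] w 0.002
R [[0.1755, 0.9845, -0.001], [0.9845, -0.1755, -0.0002], [-0.0004, -0.0009, -1.0]] tip [ 0.4726 -0.0962  0.0775]
[0.5083 0.0983] [0.1977 0.001  0.0024]
[0.4966 0.0335] [0.1319 0.0008 0.0024]
[ 0.4848 -0.0314] [0.0659 0.0007 0.0024]
[ 0.4729 -0.096 ] [0.0002 0.0003 0.0025]
```

Call:
servo_tool:
  series:
    - {"travel":[0,0,0.0015],"angular":[0,0,0]}
    - {"travel":[0,0,0],"angular":[0,0,0]}

```text
time: 9.95
position: [0.4728, -0.0967, 0.0873]
tool_rot: [2.409, 2.016, -0.0]
ft_force: [0.5, 0.2, 1.3]
grip_width: 0.002
```

Call:
servo_tool:
  series:
    - {"travel":[0,0,0.001],"angular":[0,0,0]}
    - {"travel":[0,0,0],"angular":[0,0,0]}

```text
time: 10.15
position: [0.4729, -0.0969, 0.0865]
tool_rot: [2.41, 2.015, 0.001]
ft_force: [0.0, -0.2, -0.0]
grip_width: 0.005
```

Call:
servo_tool:
  series:
    - {"travel":[0,0,0.001],"angular":[0,0,0]}
    - {"travel":[0,0,0],"angular":[0,0,0]}

```text
time: 10.35
position: [0.4729, -0.097, 0.0856]
tool_rot: [2.41, 2.015, 0.001]
ft_force: [-1.2, 0.5, 4.0]
grip_width: 0.007
```

Call:
servo_tool:
  series:
    - {"travel":[0,0,0.001],"angular":[0,0,0]}
    - {"travel":[0,0,0],"angular":[0,0,0]}

```text
time: 10.55
position: [0.4729, -0.0969, 0.0845]
tool_rot: [2.41, 2.015, 0.001]
ft_force: [-0.8, 0.4, 3.7]
grip_width: 0.002
```

Call:
servo_tool:
  series:
    - {"travel":[0,0,-0.01],"angular":[0,0,0]}
    - {"travel":[0,0,-0.012],"angular":[0,0,0]}
    - {"travel":[0.03,0,0],"angular":[0,0,0]}
    - {"travel":[0.045,0,0],"angular":[0,0,0]}
    - {"travel":[0.045,0,0],"angular":[0,0,0]}

```text
time: 11.05
position: [0.4947, 0.022, 0.1078]
tool_rot: [2.412, 2.012, 0.003]
ft_force: [0.2, -1.3, 0.1]
grip_width: 0.003
```

Call:
servo_tool:
  series:
    - {"travel":[0.045,0,0],"angular":[0,0,0]}
    - {"travel":[0.033,0,0],"angular":[0,0,0]}
    - {"travel":[0,0,0],"angular":[0,0,0]}
    - {"travel":[0,0,0.01],"angular":[0,0,0]}
    - {"travel":[0,0,0],"angular":[0,0,0]}

```text
time: 11.55
position: [0.5068, 0.0962, 0.0953]
tool_rot: [-2.412, -2.013, 0.004]
ft_force: [0.3, -0.1, -0.4]
grip_width: 0.007
```

```bash
python3 - <<'E'
from h import *
show()
for k in keys(): print(k.round(4), tool_to([*k,.070+.011]).round(4))
im=ctrl.get_image("wrist"); cv2.imwrite("pics/w3.png",cv2.resize(im[100:320,150:400,::-1],None,fx=2.7,fy=2.7,interpolation=cv2.INTER_CUBIC))
E
```

```text
t 11.55 p [0.5068 0.0962 0.0953] F [ 0.28 -0.06 -0.4 ] w 0.007
R [[0.1787, 0.9839, -0.0019], [0.9839, -0.1787, -0.0013], [-0.0016, -0.0017, -1.0]] tip [0.5068 0.0962 0.0843]
[0.5083 0.0983] [0.0024 0.0011 0.0143]
[0.4966 0.0335] [-0.0635  0.0011  0.0144]
[ 0.4848 -0.0314] [-0.1294  0.0012  0.0146]
[ 0.4729 -0.096 ] [-0.1952  0.0011  0.0147]
```

View pics/w3.png

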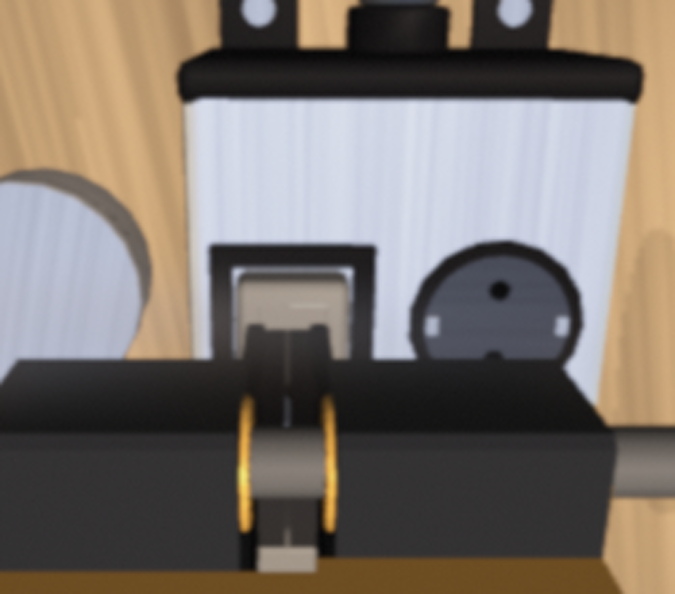

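Fingers are centred on key 1's cap (cap at about (292,300), tips at (287,330)). Descending and pressing.

Call:
servo_tool:
  series:
    - {"travel":[0.001,0.001,0.006],"angular":[0,0,0]}
    - {"travel":[0,0,0.005],"angular":[0,0,0]}
    - {"travel":[0,0,0],"angular":[0,0,0]}
    - {"travel":[0,0,0],"angular":[0,0,0]}

```text
time: 12.0
position: [0.5088, 0.0983, 0.0852]
tool_rot: [-2.411, -2.015, 0.001]
ft_force: [-0.6, -0.4, 0.6]
grip_width: 0.001
```

Call:
servo_tool:
  series:
    - {"travel":[0,0,0.002],"angular":[0,0,0]}
    - {"travel":[0,0,0.001],"angular":[0,0,0]}
    - {"travel":[0,0,0.001],"angular":[0,0,0]}
    - {"travel":[0,0,0],"angular":[0,0,0]}

```text
time: 12.4
position: [0.5089, 0.0987, 0.0813]
tool_rot: [-2.41, -2.015, 0.0]
ft_force: [0.1, 0.7, 0.4]
grip_width: 0.008
```

Call:
servo_tool:
  series:
    - {"travel":[0,0,0.001],"angular":[0,0,0]}
    - {"travel":[0,0,0],"angular":[0,0,0]}

```text
time: 12.6
position: [0.5091, 0.0988, 0.0809]
tool_rot: [-2.41, -2.015, -0.0]
ft_force: [-1.8, -0.4, 3.6]
grip_width: 0.004
```

Call:
servo_tool:
  series:
    - {"travel":[0,0,0.001],"angular":[0,0,0]}
    - {"travel":[0,0,0],"angular":[0,0,0]}

```text
time: 12.8
position: [0.5091, 0.0988, 0.08]
tool_rot: [-2.41, -2.015, -0.001]
ft_force: [-2.7, -0.7, 6.7]
grip_width: 0.001
```

Call:
servo_tool:
  series:
    - {"travel":[0,0,0.001],"angular":[0,0,0]}
    - {"travel":[0,0,0],"angular":[0,0,0]}

```text
time: 13.0
position: [0.5091, 0.0988, 0.0791]
tool_rot: [-2.41, -2.015, -0.001]
ft_force: [-3.0, -0.1, 6.5]
grip_width: 0.002
```

Call:
servo_tool:
  series:
    - {"travel":[0,0,0.001],"angular":[0,0,0]}
    - {"travel":[0,0,0],"angular":[0,0,0]}

```text
time: 13.2
position: [0.5091, 0.0988, 0.0782]
tool_rot: [-2.41, -2.015, -0.001]
ft_force: [-2.4, -0.7, 8.1]
grip_width: 0.005
```

Call:
servo_tool:
  series:
    - {"travel":[0,0,0.0007],"angular":[0,0,0]}
    - {"travel":[0,0,0],"angular":[0,0,0]}

```text
time: 13.4
position: [0.5091, 0.0988, 0.0776]
tool_rot: [-2.41, -2.015, -0.001]
ft_force: [-2.8, -0.9, 8.7]
grip_width: 0.009
```

Call:
servo_tool:
  series:
    - {"travel":[0,0,0.001],"angular":[0,0,0]}
    - {"travel":[0,0,0],"angular":[0,0,0]}

```text
time: 13.6
position: [0.5091, 0.0988, 0.0774]
tool_rot: [-2.409, -2.015, -0.001]
ft_force: [-5.5, -1.2, 13.5]
grip_width: 0.006
```

Call:
servo_tool:
  series:
    - {"travel":[0,0,0.0007],"angular":[0,0,0]}
    - {"travel":[0,0,0],"angular":[0,0,0]}

```text
time: 13.8
position: [0.5092, 0.0988, 0.0773]
tool_rot: [-2.409, -2.014, -0.001]
ft_force: [-6.7, -2.0, 18.0]
grip_width: 0.007
```

The key is bottomed: the force climbs with no further travel. Releasing and backing off.

Call:
servo_tool:
  series:
    - {"travel":[0,0,-0.004],"angular":[0,0,0]}
    - {"travel":[0,0,-0.008],"angular":[0,0,0]}
    - {"travel":[0,0,-0.02],"angular":[0,0,0]}
    - {"travel":[0,0,-0.04],"angular":[0,0,0]}
    - {"travel":[0,0,-0.04],"angular":[0,0,0]}

```text
time: 14.3
position: [0.5083, 0.0984, 0.1876]
tool_rot: [-2.41, -2.015, 0.003]
ft_force: [0.9, -0.2, 0.6]
grip_width: 0.004
```

Call:
servo_tool:
  series:
    - {"travel":[0.03,-0.02,-0.03],"angular":[0,0,0]}
    - {"travel":[0.045,-0.02,0],"angular":[0,0,0]}
    - {"travel":[0.045,0,0],"angular":[0,0,0]}
    - {"travel":[0.045,0,0],"angular":[0,0,0]}
    - {"travel":[0,0,0],"angular":[0,0,0]}

```text
time: 14.8
position: [0.4972, 0.276, 0.2162]
tool_rot: [-2.399, -2.026, -0.002]
ft_force: [-0.1, 0.4, -1.1]
grip_width: 0.01
```

```bash
python3 - <<'E'
from h import *
show()
im=ctrl.get_image("scene")[:,:,::-1].copy(); cv2.imwrite("pics/s4f.png",im)
a=cv2.resize(im[120:280,190:360],None,fx=3.7,fy=3.7,interpolation=cv2.INTER_CUBIC); cv2.imwrite("pics/s4.png",a)
im=ctrl.get_image("top")[:,:,::-1]; cv2.imwrite("pics/t4.png",im)
E
```

```text
t 14.8 p [0.4972 0.276  0.2162] F [-0.15  0.37 -1.15] w 0.01
R [[0.1674, 0.9859, -0.0003], [0.9859, -0.1674, 0.0022], [0.0022, -0.0007, -1.0]] tip [0.4972 0.276  0.2052]
```

View pics/s4.png

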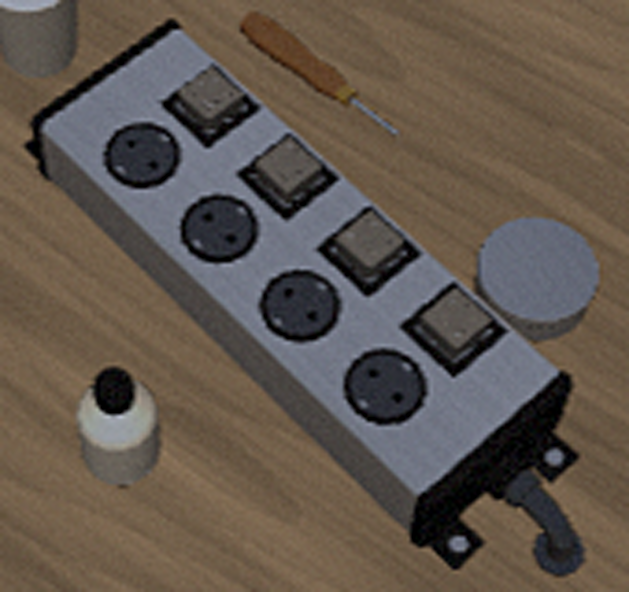

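View pics/t4.png

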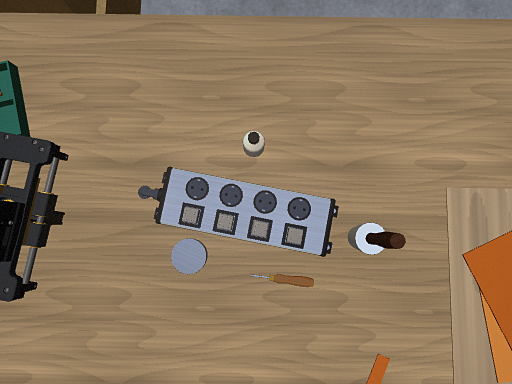

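```bash
python3 - <<'E'
import cv2,numpy as np
a=cv2.imread("pics/scene0.png").astype(int);b=cv2.imread("pics/s4f.png").astype(int)
A=a[185:235,290:335];B=b[185:235,290:335]
d=np.abs(a-b).max(2)[120:280,190:360]; ys,xs=np.where(d>30); print(len(xs), (xs.min()+190,xs.max()+190,ys.min()+120,ys.max()+120) if len(xs) else None)
for c in [(313,207),(290,187),(268,167),(247,148)]: print(c,np.abs(a-b).max(2)[c[1]-12:c[1]+12,c[0]-13:c[0]+13].mean().round(2))
cv2.imwrite("pics/cmp.png",cv2.resize(np.hstack([A,B]).astype('uint8'),None,fx=8,fy=8,interpolation=cv2.INTER_CUBIC))
E
```

```text
55 (np.int64(304), np.int64(322), np.int64(198), np.int64(214))
(313, 207) 10.93
(290, 187) 6.03
(268, 167) 6.07
(247, 148) 5.93
```

View pics/cmp.png

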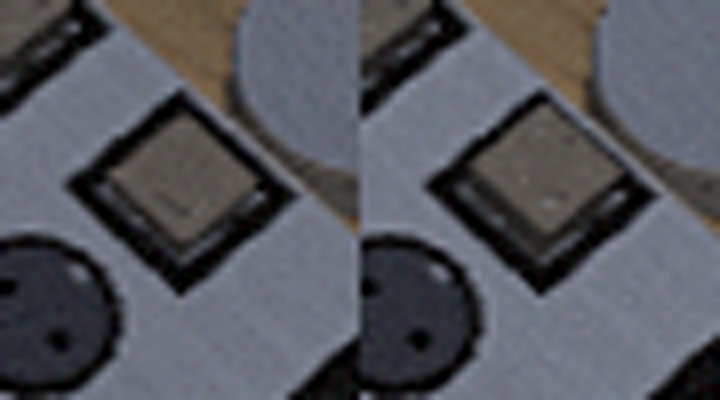

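The comparison shows key 1's cap has risen: its side faces are now visible, as on the others. Nothing else changed in that crop. The robot is clear of everything, so I'm handing in.

```bash
python3 - <<'E'
from bench import ctrl
print(ctrl.close_job(), ctrl.get_state()['time'])
E
```

```text
the job is handed in; nothing more can be done
the job is handed in; nothing more can be done
```

I tapped the four keys in order from the conduit end, then pressed the latched one to the bottom and let it spring up. I handed the job in at about 15 s. It reports no verdict, so the result rests on my own checks.

- **Taps:** key 1, at the conduit end, was firm 5–6 mm lower than the others at about 4.6 N, so it was the latched one. Keys 2, 3 and 4 yielded softly at about 3–4 N and were pushed in only 1–2 mm. None of them latched or sprang up.
- **Release:** key 1 went down about 3.5 mm and bottomed out at up to 18 N. It sprang up when I lifted off.
- **Final pictures:** in the scene view, key 1's cap stands up like the other three, and it is the only thing that changed around the block. In the top view the maul, bottle, tin and awl are where they started. The arm is clear of everything.
- **Disagreement:** the two fixed cameras placed the block about 4 mm apart, so I used their average. The wrist view and the contact heights agreed with that average.
- **Refused call:** the first move call was rejected because its rows had no "travel" values, and nothing moved.

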